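# Slide the top petri dish onto the colony counter

## Robot

A 6-joint arm with a two-finger parallel gripper is mounted at the origin on a cart in front of the work surface, level with it; the furniture and walls round the work are solid. World frame = base frame: x ahead of the robot, y to its left, z up, the work surface at z = 0. Lengths are in m, angles in degrees, forces in N, time in s.
With the tool pointing down it reaches from about 0.325 to 0.775 m from the base axis. Payload 9.3 kg.
Tool frame: the origin (TCP) lies at the very end of the fingers, on their centre line; the grasp point (between the pads) lies 19 mm behind it (robot.tcp_to_grasp is the z of the grasp point in the tool frame, in m); z points along the fingers, x is the direction in which the jaws open and shut, and the axes are right-handed (so a half turn about z gives the same grasp; the last joint's range is limited). The gripper opens to 85 mm and grips with 20 to 120 N. Pads are 22 mm wide; open, the fingers measure 114 mm over their backs; the gripper's body (76 mm by 85 mm) begins 54 mm behind the grasp point. The pads swing forward as they close: fully open they stand 13 mm farther back than shut.
Start: joints at [-78.014, 14.817, 1.232, 76.415, 0, 81.257], TCP at [0.195, -0.514, 0.231] pointing down, gripper open.
Joint ranges: [-174.27, 174.27], [-52.1, 104.24], [-59.71, 78.15], [-110.17, 111.67], [-87.03, 83.33], [-180, 180]. Speed limits (degrees/s): [127.2, 127.2, 159.86, 180, 180, 180].

## Interface

Orientations are given as [roll, pitch, yaw] about the fixed x, y, z axes, in that order (R = Rz(yaw) Ry(pitch) Rx(roll)).
In Python, from workcell import robot gives the robot as it stands.
- The arm moves only by the shell command python3 -m pendant 'ROWS' [FORCE]. ROWS is JSON, a list of rows, each an object with "xyz": the shift along the tool's x, y, z in mm, a list of three; "rotation": the turn, a rotation vector about the tool's x, y, z in rad, a list of three; "jaw": the finger opening in mm, from 0 to 85.4. A call has 1 to 20 rows; each row shifts and turns the pose as measured when the row begins, along the tool's axes as they then stand; what a row does not reach is not made up. A row lasts 1/8 s, in which the tool goes at most 62.5 mm and 10.7 degrees, less where a joint would pass 70% of its speed; a pose out of reach is approached as far as the arm can. A call with a gripper value outside its range is refused whole. The fingers move at their own pace and stop on an object; FORCE is the grip in N (left out, the last holds). Time passes only in rows, so rows that do not move let the fingers close. It gives the time, the measured TCP pose, the force and the opening at its end, in the units of the state.
- robot.read_state(): the state, without advancing time (a new reading comes with each control period).
- robot.get_image(name): name is "scene" or "top"; returns a dict with "img" (420x560x3 uint8, blue, green, red), "depth" (420x560 float32, m along the optical axis (not along the pixel's ray), 0 where there is no reading), "K" (3x3 intrinsics, pixels), "k1" (the pictures are not rectified: a ray, as slopes to the right and down, at radius r is drawn at 1 + k1 r^2 times it, then the intrinsics apply), "rvec" (rotation vector, rad) and "tvec" (3), from world to camera coordinates, as OpenCV has them. Camera axes: x right, y down, z forward; pixel columns grow to the right and rows downward; lengths in m; the calibration is good to about 2 mm. A picture is of the moment at which its call begins.
- robot.job_done(): hands the job in, once; it reports no verdict.
Trained networks look in the newest picture that a camera, given by its name, has taken for a name from the list of things; names that differ only in an ending like _2 or _b are one class to them, and where a whole thing is asked for, a point or a joint stands for the part that bears it (a point fixed in the world has none). Each returns a list of dicts, best first, with "p" (0 to 1); they miss things now and then, are a little off and sometimes report something else, mostly with a low value. They report only what shows in the picture. A call takes as long as a camera call. They do not tell look-alikes from the thing itself.
- robot.spot_in(camera, query): "rect" ([left, top, right, bottom] in pixels, round what is visible of it).
- robot.landmark_of(camera, query): "centre" ([row, column] in pixels: a listed point, or the origin of a listed thing).
The state is a dict: "t": time; "q": joint angles; "dq": joint speeds; "joint_torque": joint torques, N m; "ee_pos": TCP position; "tcp_rot": TCP orientation; "ft_force": force on the tool from outside, world axes, zero at the start; "torque": the same for the moment, N m; "finger_gap": finger opening in m.
Only numpy, scipy, OpenCV 4.12 (cv2) and the standard library are available. Lean on these libraries where they do the work, as an engineer would, in place of code of your own. Each camera call takes 0.05 s, during which the arm holds its last target. There are 200 camera calls.

## Task

Take the top dish of the taller stack of petri dishes (three high) and slide it sideways off the stack onto the low grey colony counter beside it, so that it lies flat and centred on the counter's round window. Keep it level and skimming at the stack's height, lifted by less than a centimetre if at all. Leave the other two dishes of that stack, and the shorter stack, standing where they are.

Things in the scene. Friction and masses are not known exactly. Their poses are not given: they have to be found in the camera images.
- dish_top: the dish to move: top one of the three-high stack. Closed clear petri dish with cream filling, 59 mm diameter (58 where gripped), 15 mm tall, 24 to 42 g. Origin at its underside's centre (30 mm above the bench at the start), z up; yaw means nothing. Its stack stands beside the counter's +y or -y side, about 88 mm from centre to centre, leaving a gap of 3 to 15 mm
- dish_mid: the dish directly under dish_top, same size, itself lying on a third equal dish that stands on the bench; all three loose, nearly in line (within about 3 mm). Origin at the centre of its underside, 15 mm above the bench. It must stay. Beware: a tall stereo microscope stands to the right of the work, its foot near x 0.71, y -0.26; on the way in from the right keep the arm drawn in until past it
- counter: low grey colony counter, fixed: flat block 120 mm (its x) by 100 mm (its y) by 28 mm high, so its top lies 2 mm below dish_top's underside. In the middle of its top, flush, a round white window 80 mm in diameter with a thin dark rim. Origin at the centre of its underside, 28 mm straight below the window's centre; x, y along its sides, z up
- spare_top: upper dish of the shorter (two-high) stack at the opposite side of the counter, likewise about 88 mm from the counter's centre; same size as the others; origin at the centre of its underside, 15 mm above the bench. It must stay
Mind the look-alikes: they are no part of the job. Leave any green look-alike of the dish_top alone.

How it is judged:
By the outcome, as a careful person would: the job done as asked, in the order asked, and still so for the second after the job is handed in, with the robot touching nothing.
It also fails if it takes over 35 s, if anything falls off the work surface, if the arm or the gripper's body presses on something with over 40 N, if the wrist force passes 120 N, or if a joint passes its speed limit or range.

## Working session

There is one attempt and no reset: what is moved stays moved. The work goes in short steps, Python scripts to look and compute and a shell command to move; the robot and the scene stay as the last step left them, time stands still between calls to the robot, and variables do not carry over. Pictures are saved under pics/ and viewed, about 8 in all and at most 12, crops included, and the job is handed in when it is done.

```bash
mkdir -p pics; cat > h.py <<'E'
import numpy as np, cv2
from workcell import robot
def cam(n):
    d=robot.get_image(n); return d
def undist(d,u,v):
    K=d["K"]; xd=(u-K[0][2])/K[0][0]; yd=(v-K[1][2])/K[1][1]
    x,y=xd,yd
    for _ in range(20):
        s=1+d["k1"]*(x*x+y*y); x,y=xd/s,yd/s
    return np.array([x,y,1.0])
def at_z(d,u,v,z):
    R=cv2.Rodrigues(np.array(d["rvec"],float))[0]; t=np.array(d["tvec"],float).ravel()
    c=-R.T@t; r=R.T@undist(d,u,v); return c+r*(z-c[2])/r[2]
def at_depth(d,u,v):
    R=cv2.Rodrigues(np.array(d["rvec"],float))[0]; t=np.array(d["tvec"],float).ravel()
    return R.T@(undist(d,u,v)*d["depth"][int(v),int(u)]-t)
E
python3 - <<'E'
from h import *
for n in("top","scene"):
    d=cam(n); cv2.imwrite(f"pics/{n}0.png",d["img"])
    for q in("dish_top","dish_mid","counter","spare_top"):
        for r in robot.landmark_of(n,q)[:4]:
            v,u=r["centre"]
            print(n,q,round(r["p"],2),np.round([u,v]),[np.round(at_z(d,u,v,z),3)[:2] for z in((.03,) if q=="dish_top" else (.015,) if q!="counter" else (0,))],np.round(at_depth(d,u,v),3))
        print([ (round(r["p"],2),np.round(r["rect"]).tolist()) for r in robot.spot_in(n,q)[:4]])
print(robot.read_state())
E
```

```text
top dish_top 0.66 [267. 243.] [array([0.489, 0.145])] [0.487 0.145 0.046]
top dish_top 0.62 [216. 227.] [array([0.519, 0.257])] [0.522 0.261 0.01 ]
[(0.85, [207.0, 212.0, 229.0, 241.0]), (0.65, [255.0, 230.0, 284.0, 256.0])]
[]
top counter 0.95 [307. 229.] [array([0.525, 0.057])] [0.521 0.059 0.028]
[(0.97, [278.0, 193.0, 335.0, 262.0])]
top spare_top 0.62 [339. 211.] [array([ 0.567, -0.014])] [ 0.564 -0.012  0.027]
[(0.68, [327.0, 198.0, 354.0, 225.0])]
scene dish_top 0.74 [233. 264.] [array([0.504, 0.281])] [0.517 0.27  0.015]
scene dish_top 0.52 [294. 229.] [array([0.485, 0.142])] [0.238 0.474 0.352]
[(0.62, [221.0, 249.0, 251.0, 276.0])]
scene dish_mid 0.42 [311. 184.] [array([ 0.566, -0.023])] [ 0.552 -0.001  0.031]
[]
scene counter 0.77 [304. 214.] [array([0.524, 0.058])] [0.245 0.453 0.349]
[(0.85, [268.0, 187.0, 335.0, 222.0])]
scene spare_top 0.66 [312. 184.] [array([ 0.564, -0.025])] [ 0.55  -0.004  0.031]
[(0.9, [295.0, 172.0, 320.0, 190.0])]
{'t': 0.9, 'q': array([-7.80135151e+01,  1.48153751e+01,  1.23262026e+00,  7.64170492e+01,
       -1.53043782e-03,  8.12574939e+01]), 'dq': array([ 0.027831  , -0.0100088 ,  0.0364698 , -0.09457604, -0.01857692,
       -0.08964295]), 'joint_torque': array([ 2.79692125e-03, -5.55363357e+01,  3.44739532e+01,  1.40554890e-03,
       -7.89207206e-05, -1.00718921e-05]), 'ee_pos': array([ 0.19466457, -0.51438562,  0.23129642]), 'tcp_rot': array([ 1.79998458e+02,  3.89602608e-05, -6.92710090e+01]), 'ft_force': array([0.01973764, 0.5820315 , 0.05768156]), 'torque': array([-0.03838478, -0.00779247,  0.01907278]), 'finger_gap': 0.08489659961334421}
```

```bash
python3 - <<'E'
import cv2,numpy as np
a=cv2.imread("pics/top0.png");b=cv2.imread("pics/scene0.png")
cv2.imwrite("pics/z1.png",cv2.resize(a[170:290,190:390],None,fx=4,fy=4,interpolation=cv2.INTER_CUBIC))
E
```

```text
(no output)
```

View pics/z1.png

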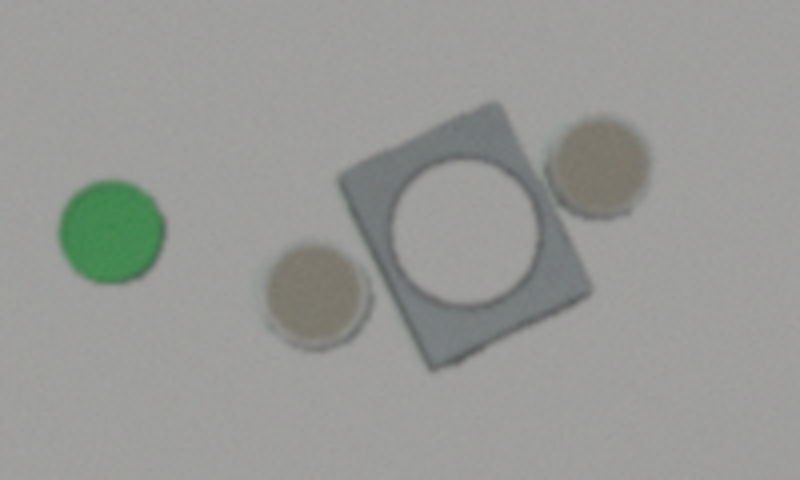

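View pics/scene0.png

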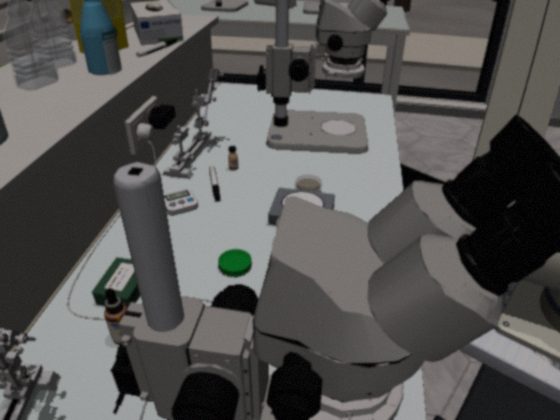

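```bash
python3 - <<'E'
from h import *
d=cam("top"); im=d["img"]; hsv=cv2.cvtColor(im,cv2.COLOR_BGR2HSV)
R=cv2.Rodrigues(np.array(d["rvec"],float))[0]; print("cam",-R.T@np.array(d["tvec"]).ravel())
s=robot.get_image("scene");Rs=cv2.Rodrigues(np.array(s["rvec"],float))[0]; print("scene",-Rs.T@np.array(s["tvec"]).ravel(),Rs[2])
def ell(mask,seed,z,name):
    n,l,st,c=cv2.connectedComponentsWithStats(mask.astype(np.uint8),connectivity=4)
    k=l[seed[1],seed[0]]; ct=max(cv2.findContours((l==k).astype(np.uint8),0,1)[0],key=len)
    P=np.array([at_z(d,u,v,z)[:2] for u,v in ct[:,0]]).astype(np.float32)
    p=at_z(d,*c[k],z); print(name,k,st[k],c[k].round(1),p.round(4),"box",cv2.minAreaRect(P*1000),"circ",cv2.minEnclosingCircle(P*1000)); return p
b,g,r=[im[...,i].astype(int) for i in range(3)]
cream=(r-b>8)
t=ell(cream,(268,243),.043,"top"); sp=ell(cream,(340,212),.028,"spare")
print(im[228,306],im[200,312],im[280,300])
gray=cv2.cvtColor(im,6)
w=ell(gray>145,(306,228),.028,"win")
m=(gray<140)&((b-r)>3)
ell(m,(287,216),.028,"counter")
print("depth z",[at_depth(d,u,v)[2].round(4) for u,v in((268,243),(266,242),(340,212),(306,228),(287,216))])
e=w-t; print("delta",e[:2]*1000,np.hypot(*e[:2]),"dir",np.degrees(np.arctan2(e[1],e[0])))
E
```

```text
cam [0.37812921 0.10912262 0.89083965]
scene [0.09728375 0.66256856 0.53492543] [ 0.51078616 -0.64277018 -0.57091505]
top 386 [257 232  23  23 417] [268.1 242.8] [0.4866 0.1422 0.043 ] box ((486.36761474609375, 142.34716796875), (47.213741302490234, 47.021400451660156), 1.70711088180542) circ ((486.34429931640625, 142.38595581054688), 25.065832138061523)
spare 376 [329 200  23  23 385] [339.7 211. ] [ 0.5638 -0.0128  0.028 ] box ((563.4016723632812, -12.861919403076172), (46.70930480957031, 49.7532844543457), 46.21636199951172) circ ((563.8323974609375, -12.68026065826416), 25.07040023803711)
[157 158 158] [121 120 116] [157 159 160]
win 750 [289 211  35  34 953] [305.8 227.6] [0.5246 0.0615 0.028 ] box ((524.9971923828125, 60.96857452392578), (73.19718933105469, 74.56035614013672), 1.6740647554397583) circ ((524.9994506835938, 61.50714874267578), 38.49418258666992)
counter 515 [276 197  50  37 451] [297.6 211.6] [0.5597 0.08   0.028 ] box ((551.8253784179688, 75.92668914794922), (55.04517364501953, 99.6511001586914), 25.346324920654297) circ ((550.1547241210938, 73.63959503173828), 54.038700103759766)
depth z [np.float64(0.0434), np.float64(0.044), np.float64(0.0285), np.float64(0.0259), np.float64(0.0264)]
delta [ 37.94610447 -80.681537  ] 0.08915950458523274 dir -64.81148094498023
```

```bash
cat > plan.py <<'E'
import sys
from h import *
def plan(goal,yaw,n):
    s=robot.read_state(); p=np.array(s["ee_pos"]); y0=s["tcp_rot"][2]; dy=(yaw-y0)/n
    st=(np.array(goal)-p)*1000/n
    for i in range(n):
        y=np.radians(y0+dy*i); c,k=np.cos(y),np.sin(y)
        print([round(st[0]*c+st[1]*k,1),round(st[0]*k-st[1]*c,1),round(-st[2],1)],"rot z",round(-np.radians(dy),3))
if __name__=="__main__":
    a=list(map(float,sys.argv[1:6])); plan(a[:3],a[3],int(a[4]))
E
python3 plan.py .487 .142 .11 25.3 13
```

```text
[np.float64(-39.3), np.float64(-38.9), np.float64(9.3)] rot z -0.127
[np.float64(-34.0), np.float64(-43.6), np.float64(9.3)] rot z -0.127
[np.float64(-28.2), np.float64(-47.5), np.float64(9.3)] rot z -0.127
[np.float64(-22.0), np.float64(-50.7), np.float64(9.3)] rot z -0.127
[np.float64(-15.4), np.float64(-53.1), np.float64(9.3)] rot z -0.127
[np.float64(-8.5), np.float64(-54.6), np.float64(9.3)] rot z -0.127
[np.float64(-1.6), np.float64(-55.3), np.float64(9.3)] rot z -0.127
[np.float64(5.4), np.float64(-55.0), np.float64(9.3)] rot z -0.127
[np.float64(12.4), np.float64(-53.9), np.float64(9.3)] rot z -0.127
[np.float64(19.1), np.float64(-51.9), np.float64(9.3)] rot z -0.127
[np.float64(25.5), np.float64(-49.0), np.float64(9.3)] rot z -0.127
[np.float64(31.5), np.float64(-45.4), np.float64(9.3)] rot z -0.127
[np.float64(37.0), np.float64(-41.1), np.float64(9.3)] rot z -0.127
```

```bash
python3 -m pendant '[{"xyz":[-39,-39,9],"rotation":[0,0,-0.127],"jaw":85},{"xyz":[-34,-44,9],"rotation":[0,0,-0.127],"jaw":85},{"xyz":[-28,-47,9],"rotation":[0,0,-0.127],"jaw":85},{"xyz":[-22,-51,9],"rotation":[0,0,-0.127],"jaw":85},{"xyz":[-15,-53,9],"rotation":[0,0,-0.127],"jaw":85},{"xyz":[-8,-55,9],"rotation":[0,0,-0.127],"jaw":85}]' 30; python3 plan.py .487 .142 .11 25.3 9
```

```text
t: 1.75
ee_pos: [0.3307, -0.2063, 0.1753]
tcp_rot: [179.9, -0.2, -24.6]
ft_force: [0.9, -0.9, 0.4]
finger_gap: 0.085
[np.float64(-0.4), np.float64(-42.4), np.float64(7.3)] rot z -0.097
[np.float64(3.7), np.float64(-42.2), np.float64(7.3)] rot z -0.097
[np.float64(7.8), np.float64(-41.7), np.float64(7.3)] rot z -0.097
[np.float64(11.8), np.float64(-40.7), np.float64(7.3)] rot z -0.097
[np.float64(15.7), np.float64(-39.4), np.float64(7.3)] rot z -0.097
[np.float64(19.4), np.float64(-37.7), np.float64(7.3)] rot z -0.097
[np.float64(23.0), np.float64(-35.6), np.float64(7.3)] rot z -0.097
[np.float64(26.3), np.float64(-33.3), np.float64(7.3)] rot z -0.097
[np.float64(29.4), np.float64(-30.6), np.float64(7.3)] rot z -0.097
```

```bash
python3 -m pendant '[{"xyz":[0,-42,7],"rotation":[0,0,-0.097],"jaw":85},{"xyz":[4,-42,7],"rotation":[0,0,-0.097],"jaw":85},{"xyz":[8,-42,7],"rotation":[0,0,-0.097],"jaw":85},{"xyz":[12,-41,7],"rotation":[0,0,-0.097],"jaw":85},{"xyz":[16,-39,7],"rotation":[0,0,-0.097],"jaw":85},{"xyz":[19,-38,7],"rotation":[0,0,-0.097],"jaw":85},{"xyz":[23,-36,7],"rotation":[0,0,-0.097],"jaw":85},{"xyz":[26,-33,7],"rotation":[0,0,-0.097],"jaw":85},{"xyz":[29,-31,7],"rotation":[0,0,-0.097],"jaw":85},{"xyz":[0,0,0],"rotation":[0,0,0],"jaw":85}]'; python3 plan.py .487 .142 .11 25.3 1
python3 - <<'E'
from h import *
for n in("top","scene"):
    d=cam(n); im=d["img"]; cv2.imwrite(f"pics/{n}1.png",im)
a=cv2.imread("pics/top1.png")[140:300,180:400];b=cv2.imread("pics/scene1.png")[120:280,180:400]
cv2.imwrite("pics/z2.png",cv2.resize(np.vstack([a,b]),None,fx=1.8,fy=1.8,interpolation=cv2.INTER_CUBIC))
E
```

```text
t: 3.0
ee_pos: [0.4868, 0.1597, 0.1109]
tcp_rot: [179.6, -0.3, 27.4]
ft_force: [0.6, -0.7, -0.4]
finger_gap: 0.0849
[np.float64(-8.0), np.float64(15.8), np.float64(0.9)] rot z 0.037
```

View pics/z2.png

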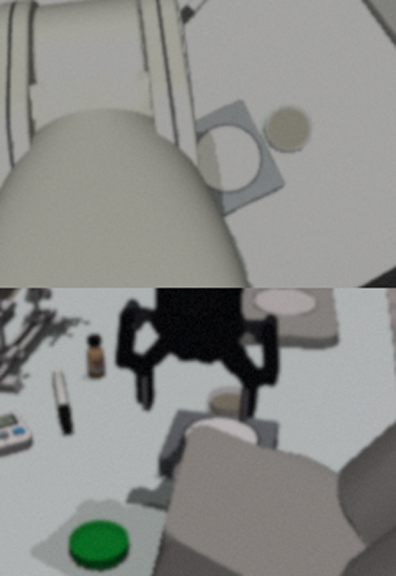

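```bash
python3 - <<'E'
from h import *
d=cam("scene")
for u0 in (261,318):
  for v in range(176,198,2):
    print(u0,v,[at_depth(d,u,v).round(3).tolist() for u in (u0-1,u0+1)])
E
python3 -m pendant '[{"xyz":[-7,14,0],"rotation":[0,0.003,0.035],"jaw":75},{"xyz":[0,0,0],"rotation":[0,0,0],"jaw":75}]'; python3 plan.py .487 .142 .06 25.3 1
```

```text
261 176 [[0.523, 0.19, 0.151], [0.519, 0.189, 0.152]]
261 178 [[0.524, 0.189, 0.146], [0.521, 0.187, 0.146]]
261 180 [[0.524, 0.189, 0.142], [0.521, 0.188, 0.143]]
261 182 [[0.524, 0.189, 0.138], [0.52, 0.188, 0.139]]
261 184 [[0.524, 0.189, 0.134], [0.521, 0.188, 0.135]]
261 186 [[0.526, 0.188, 0.129], [0.523, 0.186, 0.129]]
261 188 [[0.655, 0.044, 0.001], [0.651, 0.042, 0.002]]
261 190 [[0.649, 0.051, 0.002], [0.645, 0.049, 0.002]]
261 192 [[0.643, 0.058, 0.002], [0.64, 0.054, 0.002]]
261 194 [[0.639, 0.062, 0.0], [0.636, 0.059, 0.001]]
261 196 [[0.633, 0.069, 0.001], [0.631, 0.065, 0.001]]
318 176 [[0.44, 0.146, 0.163], [0.436, 0.146, 0.165]]
318 178 [[0.439, 0.146, 0.159], [0.438, 0.142, 0.158]]
318 180 [[0.44, 0.145, 0.155], [0.439, 0.14, 0.152]]
318 182 [[0.44, 0.145, 0.151], [0.439, 0.14, 0.149]]
318 184 [[0.438, 0.147, 0.149], [0.439, 0.14, 0.145]]
318 186 [[0.438, 0.146, 0.144], [0.439, 0.139, 0.141]]
318 188 [[0.438, 0.145, 0.14], [0.437, 0.141, 0.138]]
318 190 [[0.438, 0.145, 0.136], [0.437, 0.141, 0.135]]
318 192 [[0.438, 0.146, 0.133], [0.523, 0.009, 0.028]]
318 194 [[0.438, 0.145, 0.128], [0.518, 0.015, 0.029]]
318 196 [[0.517, 0.024, 0.029], [0.513, 0.023, 0.03]]
t: 3.4
ee_pos: [0.4859, 0.1388, 0.1123]
tcp_rot: [179.5, -0.5, 24.8]
ft_force: [-0.7, -0.7, -0.6]
finger_gap: 0.0749
[np.float64(2.3), np.float64(-2.4), np.float64(52.3)] rot z -0.008
```

```bash
python3 -m pendant '[{"xyz":[2,-2,25],"rotation":[0.009,-0.009,-0.008],"jaw":75},{"xyz":[0,0,20],"rotation":[0,0,0],"jaw":75},{"xyz":[0,0,0],"rotation":[0,0,0],"jaw":75}]'; python3 plan.py .487 .142 .028 25.3 1
```

```text
t: 3.78
ee_pos: [0.4877, 0.1387, 0.0678]
tcp_rot: [-180.0, -0.1, 25.0]
ft_force: [0.3, 0.0, 0.3]
finger_gap: 0.0754
[np.float64(0.7), np.float64(-3.3), np.float64(39.8)] rot z -0.006
```

```bash
python3 -m pendant '[{"xyz":[0,-4,15],"rotation":[0,0,-0.006],"jaw":75},{"xyz":[0,0,12],"rotation":[0,0,0],"jaw":75},{"xyz":[0,0,6],"rotation":[0,0,0],"jaw":75},{"xyz":[0,0,0],"rotation":[0,0,0],"jaw":75}]'; python3 plan.py .487 .142 .028 25.3 1
```

```text
t: 4.28
ee_pos: [0.4877, 0.1412, 0.0366]
tcp_rot: [179.9, -0.3, 25.2]
ft_force: [-0.6, -0.5, 0.1]
finger_gap: 0.0755
[np.float64(-0.3), np.float64(-1.0), np.float64(8.6)] rot z -0.002
```

```bash
python3 -m pendant '[{"xyz":[0,-1,6],"rotation":[0.002,-0.005,0],"jaw":75},{"xyz":[0,0,3],"rotation":[0,0,0],"jaw":75},{"xyz":[0,0,0],"rotation":[0,0,0],"jaw":75}]' 25; python3 plan.py .487 .142 .028 25.3 1
```

```text
t: 4.65
ee_pos: [0.4878, 0.1423, 0.0277]
tcp_rot: [-180.0, -0.1, 25.2]
ft_force: [0.7, -0.5, 0.2]
finger_gap: 0.0747
[np.float64(-0.9), np.float64(-0.1), np.float64(-0.3)] rot z -0.002
```

```bash
python3 -m pendant '[{"xyz":[0,0,0],"rotation":[0,0,0],"jaw":68},{"xyz":[0,0,0],"rotation":[0,0,0],"jaw":64},{"xyz":[0,0,0],"rotation":[0,0,0],"jaw":61},{"xyz":[0,0,0],"rotation":[0,0,0],"jaw":59},{"xyz":[0,0,0],"rotation":[0,0,0],"jaw":50},{"xyz":[0,0,0],"rotation":[0,0,0],"jaw":50},{"xyz":[0,0,0],"rotation":[0,0,0],"jaw":50}]' 25
```

```text
t: 5.52
ee_pos: [0.4881, 0.1423, 0.0284]
tcp_rot: [-180.0, -0.2, 25.2]
ft_force: [-0.0, 0.2, 1.4]
finger_gap: 0.057
```

```bash
python3 -m pendant '[{"xyz":[0,0,-3],"rotation":[0,0,0],"jaw":50},{"xyz":[0,0,0],"rotation":[0,0,0],"jaw":50},{"xyz":[0,3,0],"rotation":[0,0,0],"jaw":50},{"xyz":[0,5,0],"rotation":[0,0,0],"jaw":50}]'; python3 plan.py .5248 .0613 .031 25.2 1
```

```text
t: 6.02
ee_pos: [0.4915, 0.1349, 0.0314]
tcp_rot: [-180.0, -0.1, 25.2]
ft_force: [-0.8, 1.3, -0.1]
finger_gap: 0.0571
[np.float64(-1.2), np.float64(80.8), np.float64(0.4)] rot z 0.0
```

```bash
python3 -m pendant '[{"xyz":[0,6,0],"rotation":[0,0,0],"jaw":50},{"xyz":[0,8,0],"rotation":[0,0,0],"jaw":50},{"xyz":[0,8,0],"rotation":[0,0,0],"jaw":50},{"xyz":[0,8,0],"rotation":[0,0,0],"jaw":50}]'; python3 plan.py .5248 .0613 .031 25.2 1
```

```text
t: 6.52
ee_pos: [0.5053, 0.1055, 0.0312]
tcp_rot: [-180.0, -0.1, 25.2]
ft_force: [0.1, 1.0, -0.4]
finger_gap: 0.0563
[np.float64(-1.1), np.float64(48.4), np.float64(0.2)] rot z -0.0
```

```bash
python3 -m pendant '[{"xyz":[0,8,0],"rotation":[0,0,0],"jaw":50},{"xyz":[0,8,0],"rotation":[0,0,0],"jaw":50},{"xyz":[0,8,0],"rotation":[0,0,0],"jaw":50}]'; python3 plan.py .5248 .0613 .031 25.2 1
python3 - <<'E'
from h import *
for n in("top","scene"):
    d=cam(n); im=d["img"]; cv2.imwrite(f"pics/{n}2.png",im)
a=cv2.imread("pics/top2.png")[140:300,180:400];b=cv2.imread("pics/scene2.png")[140:300,200:420]
cv2.imwrite("pics/z3.png",cv2.resize(np.vstack([a,b]),None,fx=1.8,fy=1.8,interpolation=cv2.INTER_CUBIC))
E
```

```text
t: 6.9
ee_pos: [0.5162, 0.082, 0.0312]
tcp_rot: [-180.0, -0.1, 25.2]
ft_force: [-0.1, 0.1, -0.6]
finger_gap: 0.0571
[np.float64(-1.1), np.float64(22.4), np.float64(0.2)] rot z -0.001
```

View pics/z3.png

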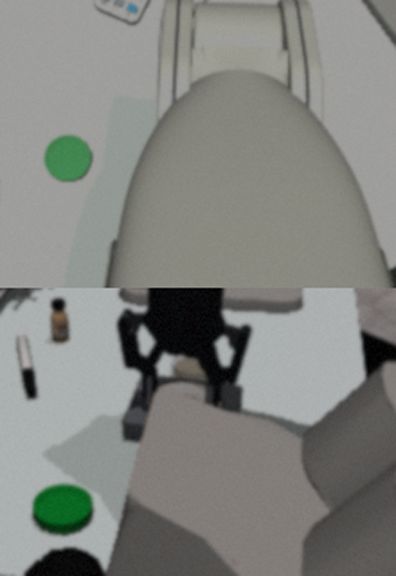

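```bash
python3 -m pendant '[{"xyz":[-1,8,0],"rotation":[0,0,0],"jaw":50},{"xyz":[0,8,0],"rotation":[0,0,0],"jaw":50},{"xyz":[0,4,0],"rotation":[0,0,0],"jaw":50},{"xyz":[0,0,0],"rotation":[0,0,0],"jaw":50}]'; python3 plan.py .5248 .0613 .031 25.2 1
```

```text
t: 7.5
ee_pos: [0.5245, 0.0621, 0.0312]
tcp_rot: [-180.0, -0.1, 25.1]
ft_force: [-0.0, 0.0, -0.4]
finger_gap: 0.057
[np.float64(-0.0), np.float64(0.9), np.float64(0.2)] rot z -0.001
```

```bash
python3 -m pendant '[{"xyz":[0,1,2],"rotation":[0,0,0],"jaw":50},{"xyz":[0,0,2],"rotation":[0,0,0],"jaw":50},{"xyz":[0,0,0],"rotation":[0,0,0],"jaw":50}]'; python3 -m pendant '[{"xyz":[0,0,1],"rotation":[0,0,0],"jaw":50},{"xyz":[0,0,0],"rotation":[0,0,0],"jaw":50}]'
```

```text
t: 7.88
ee_pos: [0.5246, 0.0615, 0.0268]
tcp_rot: [-180.0, -0.1, 25.1]
ft_force: [0.0, 0.3, 0.1]
finger_gap: 0.0567
t: 8.12
ee_pos: [0.5248, 0.0616, 0.0268]
tcp_rot: [180.0, -0.2, 25.2]
ft_force: [0.5, 0.9, -0.8]
finger_gap: 0.0569
```

```bash
python3 -m pendant '[{"xyz":[0,0,1.5],"rotation":[0,0,0],"jaw":50},{"xyz":[0,0,0],"rotation":[0,0,0],"jaw":50}]'
```

```text
t: 8.38
ee_pos: [0.525, 0.0617, 0.0268]
tcp_rot: [179.9, -0.2, 25.2]
ft_force: [-0.4, -1.0, 0.3]
finger_gap: 0.0569
```

```bash
python3 -m pendant '[{"xyz":[0,0,2],"rotation":[0,0,0],"jaw":50}]'
```

```text
t: 8.5
ee_pos: [0.5252, 0.0617, 0.0264]
tcp_rot: [179.9, -0.3, 25.2]
ft_force: [-11.8, -0.6, 37.4]
finger_gap: 0.0566
```

```bash
python3 -m pendant '[{"xyz":[0,0,-0.2],"rotation":[0,0,0],"jaw":50},{"xyz":[0,0,0],"rotation":[0,0,0],"jaw":58},{"xyz":[0,0,0],"rotation":[0,0,0],"jaw":60},{"xyz":[0,0,0],"rotation":[0,0,0],"jaw":63},{"xyz":[0,0,0],"rotation":[0,0,0],"jaw":68},{"xyz":[0,0,0],"rotation":[0,0,0],"jaw":74},{"xyz":[0,0,0],"rotation":[0,0,0],"jaw":78},{"xyz":[0,0,0],"rotation":[0,0,0],"jaw":78}]'
```

```text
t: 9.5
ee_pos: [0.5252, 0.0618, 0.0259]
tcp_rot: [179.9, -0.3, 25.2]
ft_force: [0.3, 0.5, 0.6]
finger_gap: 0.078
```

Released; lift straight up, then draw back to uncover the view.

```bash
python3 -m pendant '[{"xyz":[0,0,-8],"rotation":[0,0,0],"jaw":78},{"xyz":[0,0,-15],"rotation":[0,0,0],"jaw":78},{"xyz":[0,0,-30],"rotation":[0,0,0],"jaw":78},{"xyz":[0,0,-40],"rotation":[0,0,0],"jaw":78},{"xyz":[0,0,-40],"rotation":[0,0,0],"jaw":78},{"xyz":[0,0,0],"rotation":[0,0,0],"jaw":78}]'; python3 plan.py .34 -.2 .2 -20 7
```

```text
t: 10.25
ee_pos: [0.5243, 0.0617, 0.1656]
tcp_rot: [179.9, -0.3, 25.2]
ft_force: [0.2, -0.1, -0.2]
finger_gap: 0.0781
[np.float64(-39.7), np.float64(22.6), np.float64(-4.9)] rot z 0.113
[np.float64(-36.9), np.float64(26.9), np.float64(-4.9)] rot z 0.113
[np.float64(-33.7), np.float64(30.9), np.float64(-4.9)] rot z 0.113
[np.float64(-30.0), np.float64(34.5), np.float64(-4.9)] rot z 0.113
[np.float64(-25.9), np.float64(37.7), np.float64(-4.9)] rot z 0.113
[np.float64(-21.5), np.float64(40.4), np.float64(-4.9)] rot z 0.113
[np.float64(-16.8), np.float64(42.5), np.float64(-4.9)] rot z 0.113
```

```bash
python3 -m pendant '[{"xyz":[-40,23,-5],"rotation":[0,0,0.113],"jaw":78},{"xyz":[-37,27,-5],"rotation":[0,0,0.113],"jaw":78},{"xyz":[-34,31,-5],"rotation":[0,0,0.113],"jaw":78},{"xyz":[-30,34,-5],"rotation":[0,0,0.113],"jaw":78},{"xyz":[-26,38,-5],"rotation":[0,0,0.113],"jaw":78},{"xyz":[-21,40,-5],"rotation":[0,0,0.113],"jaw":78},{"xyz":[-17,42,-5],"rotation":[0,0,0.113],"jaw":78},{"xyz":[0,0,0],"rotation":[0,0,0],"jaw":78},{"xyz":[0,0,0],"rotation":[0,0,0],"jaw":78}]'
python3 - <<'E'
from h import *
d=cam("top"); im=d["img"]; s=cam("scene")["img"]
a=cv2.resize(im[170:290,190:390],None,fx=3,fy=3,interpolation=cv2.INTER_CUBIC);cv2.imwrite("pics/z4.png",a)
b,g,r=[im[...,i].astype(int) for i in range(3)]
n,l,st,c=cv2.connectedComponentsWithStats((r-b>8).astype(np.uint8),connectivity=4)
for k in range(1,n):
    if st[k,4]>150: print(st[k],c[k].round(1),"z.041",at_z(d,*c[k],.041).round(4),"z.028",at_z(d,*c[k],.028).round(4),"depth",at_depth(d,*c[k])[2].round(4))
E
```

```text
t: 11.38
ee_pos: [0.3298, -0.2038, 0.1975]
tcp_rot: [-179.8, -0.2, -21.5]
ft_force: [0.4, 1.1, 0.7]
finger_gap: 0.0779
[348   0  81  39 185] [386.2  19.5] z.041 [ 1.0402 -0.1246  0.041 ] z.028 [ 1.0503 -0.1282  0.028 ] depth 0.0041
[265  40  80  39 200] [305.6  58.7] z.041 [0.9277 0.0693 0.041 ] z.028 [0.9361 0.0687 0.028 ] depth 0.8908
[  0  61  10  25 168] [ 3.4 73.8] z.041 [0.8718 0.7874 0.041 ] z.028 [0.8793 0.7978 0.028 ] depth 0.3172
[ 30  79 234 118 582] [145.9 137.4] z.041 [0.7191 0.4287 0.041 ] z.028 [0.7243 0.4336 0.028 ] depth 0.0024
[  0  92  37  29 581] [ 14.3 105.9] z.041 [0.7896 0.746  0.041 ] z.028 [0.7959 0.7558 0.028 ] depth 0.2822
[329 200  23  23 388] [339.7 211. ] z.041 [ 0.5609 -0.0109  0.041 ] z.028 [ 0.5637 -0.0127  0.028 ] depth 0.029
[294 216  24  23 419] [305.6 227.1] z.041 [0.5234 0.0625 0.041 ] z.028 [0.5256 0.0618 0.028 ] depth 0.0411
[120 225  48  46 935] [142.6 247.6] z.041 [0.4685 0.4107 0.041 ] z.028 [0.4699 0.4153 0.028 ] depth -0.0001
[257 233  23  23 404] [268.1 243.6] z.041 [0.4851 0.1421 0.041 ] z.028 [0.4868 0.1426 0.028 ] depth 0.0283
```

View pics/z4.png

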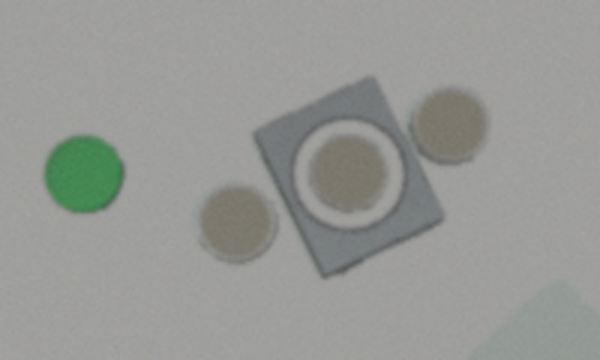

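The dish lies flat on the window, about 2 mm off centre. The remaining dishes of both stacks are where they were (the left one reads 0.028 m high, two dishes).

```bash
python3 -c "
from workcell import robot
print(robot.job_done(), robot.read_state()['t'])"
```

```text
the job is handed in; nothing more can be done
the job is handed in; nothing more can be done
```

I gripped the top dish of the three-high stack, lifted it about 3 mm and slid it level across. I lowered it onto the counter's window, released it and drew the arm back. The job was handed in at about 11.5 s.

- **Placement:** in the last top-camera picture the dish lies 1–2 mm from the window's centre. Its cream surface reads 41 mm high, which fits a dish lying flat on the 28 mm counter.
- **What had to stay:** the remaining two dishes of that stack and the shorter stack are within about 1 mm of where they were. The green look-alike was not touched.
- **Forces:** at set-down the wrist force briefly read 37 N downward, well under the 120 N wrist limit. This was the held dish pressing on the counter, and it was relaxed before I opened the fingers.
- **Not checked:** the arm hid the stack during the grasp and slide, so I judged that part from the finger opening (57 mm) and the wrist force. Nothing in the last checks disagreed.

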